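# Clip the label roll onto its spindle

## Task

Pick up the tool with the forked end and use it to push the split retaining clip sideways along its plate onto the grooved spindle of the label-roll unwinder until it snaps fully home. Then stand the fork tool upright on the desk again and let go. Touch the clip only with the fork tool, not with the gripper or the plain flat-bladed tool, and leave that other tool where it is.

Things in the scene. Friction and masses are not known exactly. Their poses are not given: they have to be found in the camera images.
- fork: Tool standing on its flat steel foot on the desk, left or right of the unwinder. Black upright handle 22 x 22 mm, 12 to 76 mm up (grip it 45 mm up). Foot 36 (x) x 50 (y) x 12 high, centred under it; two tines 10 wide, 12 high run along +x to tips at x = 58, at y = 15 to 25 and -15 to -25: open 30 mm gap between. 0.2 kg. Origin: underside centre below the handle, z up.
- blade: Bystander tool on the other side of the unwinder: same handle and foot as the fork tool, same origin and axes, but its front is one solid flat plate 50 mm wide, 6 mm thick, to x = 58 mm, without a gap. Leave it alone.
- clip: U-shaped dark steel clip, 64 wide with side wings, loose between the plate's rails. Origin: underside, seat centre; +x: open mouth, to the spindle; jaw tips at x = 17 mm, 15 apart. Push on its upright wall: back face at x = -38, y = -32 to 32, 24 high. A tail 12 wide, 10 high runs back from it to x = -58; tines go either side. From 19 mm short of home about 10 N springs the jaws; snaps home in the last 10.
- groove (a point): Spindle axis at the top of the clip plate, 60 mm above the desk, on the fixed unwinder (130 mm white roll; plate's 92 mm wide tongue to x = -150; on it guide rails 8 high, 68 apart, x -115 to 20). Push the clip along +x; z up. Clip is home with its origin here (2 mm play). Groove 20 mm across, 15 high; head 28 across, top 29 above plate. Base on the desk: x -170 to 80, y -65 to 65, 12 high.
Things that resemble listed ones, but are neither listed nor needed, are in the scene too. Leave any blue or green look-alike of the fork alone.

How it is judged (in metres and radians):
On the way, in this order (a step that is already met when the one before it is completed fails the run):
1. the fork tool is picked up, over 30 mm off the desk (height (world z) of fork above 0.03 m), for 0.2 s.
2. the fork tool presses on the clip with over 1.5 N (contact force between fork and clip above 1.5 N), for 0.02 s.
3. the clip is snapped onto the spindle groove (horizontal distance between clip and groove below 0.006 m and z of clip in the frame of groove below 0.008 m), for 0.2 s.
At the end, for the whole second after the job is handed in: The clip is on the spindle groove, its seat centre within 6 mm of the spindle axis and within 8 mm of plate height, and the fork tool stands upright on the desk itself (underside within 6 mm of the desk top, within 8 degrees of upright), both at rest (all of step 3 and z of clip in the frame of groove above -0.008 m and height (world z) of fork below 0.006 m and angle between fork's own z axis and vertical below 0.15 rad and linear speed of each of fork, clip below 0.02 m/s); the robot touches nothing.
It fails at once if the gripper touches the clip (contact force between any of the fingers, the arm and clip above 1 N).
It fails at once if the flat-bladed tool touches the clip (contact force between blade and clip above 0.5 N).
It fails at once if the flat-bladed tool is moved more than 30 mm (distance of blade from where it was at the start of the episode above 0.03 m).
It also fails if it takes over 48 s, if anything falls off the work surface, if the arm or the gripper's body presses on something with over 40 N, if the wrist force passes 120 N, or if a joint passes its speed limit or range.

## Robot

A 6-joint arm with a two-finger parallel gripper is mounted at the origin on the work surface. World frame = base frame: x ahead of the robot, y to its left, z up, the work surface at z = 0. Lengths are in m, angles in degrees, forces in N, time in s.
With the tool pointing down it reaches from about 0.325 to 0.775 m from the base axis. Payload 5.5 kg.
Tool frame: the origin (TCP) lies on the centre line of the jaws, within the pads' length; the fingertips stand 8 mm ahead of it and the grasp point (between the pads) lies 11 mm behind it (tips_ahead is the distance from the TCP to the fingertips, in m); z points along the fingers, y is the line along which they close (so a half turn about z gives the same grasp; the last joint's range is limited). The gripper opens to 85 mm and grips with 20 to 120 N. Pads are 22 mm wide; open, the fingers measure 114 mm over their backs; the gripper's body (76 mm by 85 mm) begins 54 mm behind the grasp point. The pads swing forward as they close: fully open they stand 13 mm farther back than shut.
Start: joints at [70.663, 5.22, 70.514, -0, 104.267, -3.249], TCP at [0.166, 0.577, 0.239] pointing down, gripper open.
Joint ranges: [-164.24, 164.24], [-49.07, 125.15], [9.68, 141.18], [-86.29, 266.29], [3.28, 154.24], [-151.56, 151.56]. Speed limits (degrees/s): [147.25, 147.25, 172.46, 180, 180, 180].

## Interface

Orientations are given as [roll, pitch, yaw] about the fixed x, y, z axes, in that order (R = Rz(yaw) Ry(pitch) Rx(roll)).
In Python, from bench import sense, snapshot, sign_off, tips_ahead gives the robot as it stands.
- The arm moves only by the shell command python3 -m handwheel 'ROWS' [FORCE]. ROWS is JSON, a list of rows, each a list of 3 entries, a list of its own where there are three numbers: the shift along the tool's x, y, z in mm, then the turn, a rotation vector about the tool's x, y, z in rad, then the finger opening in mm, from 0 to 85.4. In form: [[[tx, ty, tz], [rx, ry, rz], hand], ...]. A call has 1 to 12 rows; each row is the pose to reach, as a shift and turn from the pose commanded when the call began, along the tool's axes at that moment; what a row does not reach only later rows make up. A row lasts 1/10 s, in which the tool goes at most 50 mm and 8.59 degrees, less where a joint would pass 70% of its speed; a pose out of reach is approached as far as the arm can. A call with a gripper value outside its range is refused whole. The fingers move at their own pace and stop on an object; FORCE is the grip in N (left out, the last holds). Time passes only in rows, so rows that repeat a pose let the fingers close. It gives the time, the measured TCP pose, the force, the opening and the grip force at its end, in the units of the state.
- sense(): the state, without advancing time (a new reading comes with each control period).
- snapshot(name): name is "scene" or "side" or "wrist"; returns a dict with "image" (420x560x3 uint8, red, green, blue), "intrinsics" (3x3 intrinsics, pixels), "dist" ([k1, k2, p1, p2, k3] as OpenCV has them; the pictures are not rectified), "R" (3x3) and "t" (3): a world point X has camera coordinates R X + t; the wrist camera has in their place "hand_eye" (4x4, takes a point from camera to tool coordinates, whose origin is the TCP and whose axes are the flange's). Camera axes: x right, y down, z forward; pixel columns grow to the right and rows downward; lengths in m; the calibration is good to about 2 mm. A picture is of the moment at which its call begins: read the wrist's pose just before it. There is no depth.
- sign_off(): hands the job in; it is judged then, once.
The state is a dict: "clock": time; "qpos": joint angles; "qvel": joint speeds; "joint_torque": joint torques, N m; "tool_pos": TCP position; "ee_rot": TCP orientation; "ft_force": force on the tool from outside, world axes, zero at the start; "torque": the same for the moment, N m; "gripper_width": finger opening in m; "grip_force": force on a finger pad.
Only numpy, scipy, OpenCV 4.12 (cv2) and the standard library are available. Lean on these libraries where they do the work, as an engineer would, in place of code of your own. Each camera call takes 0.05 s, during which the arm holds its last target. There are 200 camera calls.

## Working session

There is one attempt and no reset: what is moved stays moved. The work goes in short steps, Python scripts to look and compute and a shell command to move; the robot and the scene stay as the last step left them, time stands still between calls to the robot, and variables do not carry over. Pictures are saved under pics/ and viewed, at most 10 in all, crops included, and the job is handed in when it is done.

```bash
ls; mkdir -p pics; python3 - <<'E'
from bench import sense,snapshot,tips_ahead
import cv2,numpy as np,pickle
s=sense();print(s,tips_ahead)
d={}
for n in("scene","side","wrist"):
    p=snapshot(n);d[n]=p;cv2.imwrite(f"pics/{n}0.png",p["image"][:,:,::-1])
    print(n,{k:np.round(v,3).tolist() for k,v in p.items() if k!="image"})
pickle.dump(d,open("d0.pkl","wb"))
E
```

```text
pics
{'clock': 0.0, 'qpos': array([ 7.06638972e+01,  5.26187056e+00,  7.05832885e+01,  2.67012373e-03,
        1.04266410e+02, -3.24727294e+00]), 'qvel': array([-0.0118823 , -0.0082462 ,  0.04051363,  0.07345653, -0.02616099,
       -0.10015851]), 'joint_torque': array([-1.79521747e-03, -4.58710134e+01, -4.18036330e+01, -3.68092594e-05,
        1.07949047e-02,  1.48234381e-05]), 'tool_pos': array([0.16615911, 0.57624983, 0.2381499 ]), 'ee_rot': array([-1.79888757e+02, -8.90476542e-03,  1.63911817e+02]), 'ft_force': array([-0.31093105,  0.28371464, -0.61452847]), 'torque': array([-0.02410348, -0.03367406,  0.009783  ]), 'grip_force': 0.0, 'gripper_width': 0.08534607331005593} 0.008
scene {'intrinsics': [[536.417, 0.0, 272.306], [0.0, 536.417, 208.727], [0.0, 0.0, 1.0]], 'dist': [-0.033, 0.0, 0.0, 0.0, 0.0], 'R': [[-0.683, 0.73, -0.022], [0.458, 0.405, -0.792], [-0.569, -0.55, -0.611]], 't': [0.367, -0.216, 1.612]}
side {'intrinsics': [[412.839, 0.0, 278.11], [0.0, 412.839, 205.818], [0.0, 0.0, 1.0]], 'dist': [0.014, 0.0, 0.0, 0.0, 0.0], 'R': [[0.987, -0.16, 0.005], [-0.12, -0.758, -0.641], [0.107, 0.632, -0.768]], 't': [-0.541, 0.11, 0.957]}
wrist {'intrinsics': [[311.598, 0.0, 278.685], [0.0, 311.598, 211.081], [0.0, 0.0, 1.0]], 'dist': [-0.071, 0.0, 0.0, 0.0, 0.0], 'hand_eye': [[0.001, -0.966, -0.26, 0.065], [1.0, 0.001, -0.0, 0.001], [0.001, -0.26, 0.966, -0.134], [0.0, 0.0, 0.0, 1.0]]}
```

View pics/scene0.png

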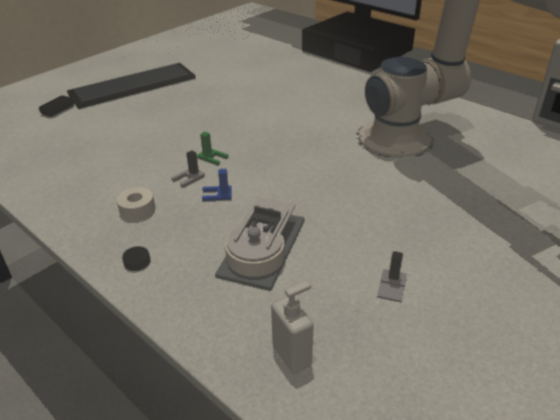

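View pics/side0.png

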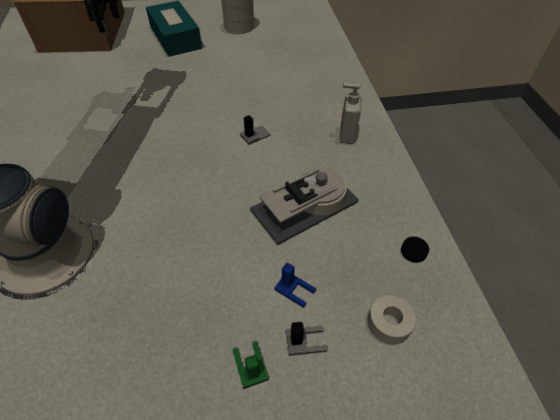

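Scene: real fork (black handle, grey foot) at about scene (192,165) / side (298,335), with blue and green look-alikes near it. The unwinder is at scene (262,240) / side (305,200), and the blade at scene (394,275) / side (252,130). Next I enlarge both views.

```bash
python3 - <<'E'
import cv2,numpy as np,pickle
d=pickle.load(open("d0.pkl","rb"))
def crop(n,x,y,w=100,h=75):
    c=d[n]["image"][y:y+h,x:x+w,::-1]; c=cv2.resize(c,(400,300),interpolation=cv2.INTER_CUBIC)
    c=cv2.convertScaleAbs(c,alpha=1.6)
    for i in range(0,w,10): cv2.line(c,(i*4,0),(i*4,6 if i%50 else 14),(0,255,255),1)
    for i in range(0,h,10): cv2.line(c,(0,i*4),(6,i*4),(0,255,255),1)
    return c
a=np.vstack([np.hstack([crop("scene",215,200),crop("side",250,165)]),np.hstack([crop("scene",160,125),crop("side",260,300)])])
cv2.imwrite("pics/crops0.png",a)
E
```

```text
(no output)
```

View pics/crops0.png

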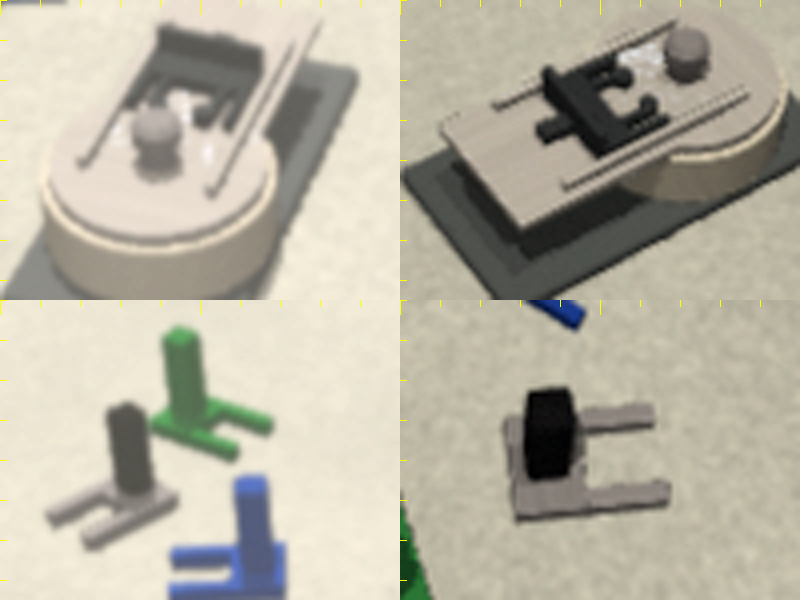

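The crops show the fork's tine tips at about side (323,328) and (327,347), and the spindle head at about side (321.5,177) / scene (253.5,231). The clip wall lies between the rails, with its tail towards the tongue end. Now rays onto planes.

```bash
cat > h.py <<'E'
import cv2,numpy as np
def ray(p,uv,pose=None):
    n=cv2.undistortPoints(np.array([[uv]],float),np.array(p["intrinsics"]),np.array(p["dist"]))[0,0]
    v=np.array([n[0],n[1],1.])
    if "R" in p: R=np.array(p["R"]).T; return -R@p["t"],R@v
    T=pose@np.array(p["hand_eye"]); return T[:3,3],T[:3,:3]@v
def onz(p,uv,z,pose=None):
    o,v=ray(p,uv,pose); return (o+v*(z-o[2])/v[2])[:2]
def tri(rays):
    A=0;b=0
    for o,v in rays:
        v=v/np.linalg.norm(v);M=np.eye(3)-np.outer(v,v);A=A+M;b=b+M@o
    return np.linalg.solve(A,b)
def fit2d(loc,wor):
    loc=np.array(loc,float);wor=np.array(wor,float);a=loc-loc.mean(0);b=wor-wor.mean(0)
    th=np.arctan2((a[:,0]*b[:,1]-a[:,1]*b[:,0]).sum(),(a*b).sum())
    R=np.array([[np.cos(th),-np.sin(th)],[np.sin(th),np.cos(th)]]);t=wor.mean(0)-R@loc.mean(0)
    return t,np.degrees(th),np.linalg.norm(loc@R.T+t-wor,axis=1)
E
python3 - <<'E'
import pickle
from h import *
np.set_printoptions(precision=4,suppress=True)
d=pickle.load(open("d0.pkl","rb"));S,C=d["side"],d["scene"]
s=lambda u,v,x0,y0,pu,pv:((u-pu)/4+x0-.375,(v-pv)/4+y0-.375)
su=lambda u,v:s(u,v,250,165,400,0); sf=lambda u,v:s(u,v,260,300,400,300)
cu=lambda u,v:s(u,v,215,200,0,0); cf=lambda u,v:s(u,v,160,125,0,300)
print("head tri",tri([ray(S,su(687,50)),ray(C,cu(156,128))]))
loc=[(-.115,.038),(.02,.038),(-.115,-.038),(.02,-.038)]
w=[onz(S,su(*p),.066) for p in[(497,106),(676,22),(565,186),(746,95)]]
loc+=[(-.15,.046),(-.15,-.046)];w+=[onz(S,su(*p),.06) for p in[(443,124),(522,224)]]
loc+=[(.02,.038),(.02,-.038)];w+=[onz(C,cu(*p),.066) for p in[(83,163),(213,193)]]
print(np.array(w)); print("groove",fit2d(loc,w))
g,th,_=fit2d(loc,w);R=np.array([[np.cos(np.radians(th)),-np.sin(np.radians(th))],[np.sin(np.radians(th)),np.cos(np.radians(th))]])
for p in[(547,72),(598,152)]: print("wall top",R.T@(onz(S,su(*p),.084)-g))
loc=[(.058,.02),(.058,-.02)]+[(.058,.02),(.058,-.02)]
w=[onz(S,sf(*p),.012) for p in[(653,411),(669,488)]]+[onz(C,cf(*p),.012) for p in [(90,540),(51,518)]]
print(w)
loc=loc[:2]+[(-.018,.025),(-.018,-.025)];w=w[:2]+[onz(S,sf(503,421),.012),onz(S,sf(516,510),.012)]
print("fork",fit2d(loc,w))
print("handle top",tri([ray(S,sf(549,397)),ray(C,cf(126,408))]))
E
```

```text
head tri [0.6637 0.0642 0.0817]
[[ 0.5453  0.0502]
 [ 0.6679  0.103 ]
 [ 0.5746 -0.0174]
 [ 0.6961  0.0355]
 [ 0.5117  0.0462]
 [ 0.5463 -0.0364]
 [ 0.6967  0.042 ]
 [ 0.6678  0.1108]]
groove (array([0.6647, 0.0647]), np.float64(24.051677703044973), array([0.0025, 0.0046, 0.0007, 0.0035, 0.0029, 0.0021, 0.0717, 0.0788]))
wall top [-0.0836  0.0285]
wall top [-0.0942 -0.0396]
[array([ 0.5935, -0.2817]), array([ 0.5922, -0.3212]), array([ 0.5943, -0.2731]), array([ 0.5952, -0.3131])]
fork (array([ 0.535 , -0.2985]), np.float64(-2.7177645718555383), array([0.0006, 0.0002, 0.0023, 0.0027]))
handle top [ 0.5352 -0.2946  0.0779]
```

```bash
cat >> h.py <<'E'
from scipy.spatial.transform import Rotation as Ro
def pose(s):
    T=np.eye(4);T[:3,:3]=Ro.from_euler("xyz",s["ee_rot"],degrees=True).as_matrix();T[:3,3]=s["tool_pos"];return T
def go(xyz,yaw,s=None):
    from bench import sense
    T=pose(s or sense());Rt=Ro.from_euler("xyz",[180,0,yaw],degrees=True).as_matrix()
    print("shift mm",(T[:3,:3].T@(np.array(xyz)-T[:3,3])*1000).round(1),"turn",Ro.from_matrix(T[:3,:3].T@Rt).as_rotvec().round(4))
E
python3 -c "
from h import *
go([.617,.046,.17],113)"
```

```text
shift mm [-580.1 -384.5   68.9] turn [-1.500e-03  6.000e-04  8.886e-01]
```

```bash
python3 -m handwheel '[[[-10,-7,1],[0,0,0.02],85],[[-35,-24,4],[0,0,0.08],85],[[-75,-49,9],[0,0,0.15],85],[[-115,-76,14],[0,0,0.25],85],[[-155,-103,18],[0,0,0.35],85],[[-195,-130,23],[0,0,0.45],85],[[-235,-156,28],[0,0,0.55],85],[[-275,-182,33],[0,0,0.65],85],[[-315,-209,37],[0,0,0.75],85],[[-355,-235,42],[0,0,0.85],85],[[-395,-262,47],[0,0,0.889],85],[[-430,-285,51],[0,0,0.889],85]]'
python3 -c "
from h import *
go([.617,.046,.17],113)"
```

```text
clock: 1.35
tool_pos: [0.5013, 0.1805, 0.1879]
ee_rot: [-180.0, 0.0, 112.8]
ft_force: [0.8, 1.5, -0.1]
gripper_width: 0.085
grip_force: 0.0
shift mm [-168.8   54.6   17.9] turn [-0.0002  0.0005 -0.0038]
```

```bash
python3 -m handwheel '[[[-35,11,4],[0,0,0],85],[[-75,24,8],[0,0,0],85],[[-115,37,12],[0,0,0],85],[[-150,48,16],[0,0,0],85],[[-169,55,18],[0,0,-0.004],85],[[-169,55,18],[0,0,-0.004],85],[[-169,55,18],[0,0,-0.004],85]]'
python3 - <<'E'
from h import *
from bench import sense,snapshot
import pickle
s=sense();p=snapshot("wrist");pickle.dump((s,p),open("w1.pkl","wb"))
print(s["tool_pos"],s["ee_rot"])
cv2.imwrite("pics/w1.png",cv2.convertScaleAbs(p["image"][:,:,::-1],alpha=1.5))
E
```

```text
clock: 2.05
tool_pos: [0.6166, 0.0488, 0.1699]
ee_rot: [-179.9, -0.0, 113.1]
ft_force: [-0.9, -0.2, 0.2]
gripper_width: 0.0848
grip_force: 0.0
[0.61660751 0.04879699 0.16988313] [-1.79946114e+02 -3.99913015e-02  1.13108355e+02]
```

View pics/w1.png

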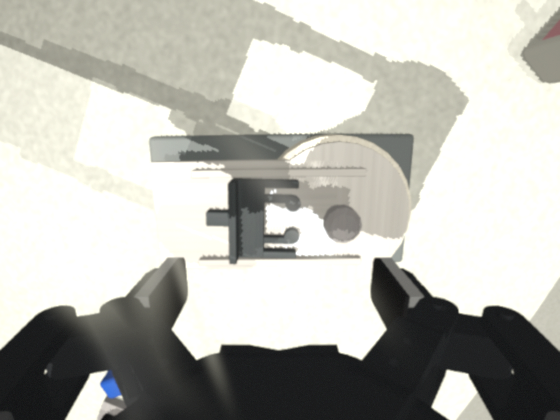

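The wrist picture shows the spindle head at (342,222), the clip wall at columns 229–238 and rows 180–262, the tail end at (207,217), and the jaw tips near column 298. The rails run nearly level at rows ~172 and ~258.

```bash
python3 - <<'E'
from h import *
import pickle
np.set_printoptions(precision=4,suppress=True)
s,p=pickle.load(open("w1.pkl","rb"));T=pose(s)
g=cv2.cvtColor(p["image"],cv2.COLOR_RGB2GRAY)
W=lambda u,v,z:onz(p,(u,v),z,T)
# base long edge (top of dark strip), z=.012
pts=[]
for u in range(160,400,4):
    c=g[120:150,u].astype(int);v=120+np.argmin(np.diff(c))+.5;pts.append(W(u,v,.012))
vx=cv2.fitLine(np.array(pts,np.float32),cv2.DIST_HUBER,0,.001,.001).ravel()
th=np.arctan2(vx[1],vx[0]);th=th if vx[0]>0 else th+np.pi
print("base edge yaw",np.degrees(th))
# head circle
c=cv2.HoughCircles(g[190:260,310:380],cv2.HOUGH_GRADIENT,1,30,param1=80,param2=8,minRadius=12,maxRadius=26)
print(c[0][:3]+[310,190,0])
h=W(*(c[0][0][:2]+[310,190]),.089);print("head",h)
R=np.array([[np.cos(th),-np.sin(th)],[np.sin(th),np.cos(th)]]);L=lambda q:R.T@(q-h)
print("base edge y",np.mean([L(q)[1] for q in pts]))
for n,u,v,z in[("rail+ l",195,172,.068),("rail+ r",365,173,.068),("rail- l",201,258,.068),("rail- r",358,257,.068),("base c",150,137,.012),("base c",412,134,.012),("base c",403,262,.012),
  ("wall back top",229,220,.084),("wall back top+",229,180,.084),("wall top-",230,262,.084),("tail end",207,217,.07)]: print(n,L(W(u,v,z)))
E
```

```text
base edge yaw 23.64014
[[342.5 223.5  18.2]]
head [0.6607 0.0659]
base edge y 0.06329645509782236
rail+ l [-0.1099  0.0355]
rail+ r [0.02   0.0336]
rail- l [-0.1105 -0.0354]
rail- r [ 0.0186 -0.0356]
base c [-0.1651  0.0611]
base c [0.0776 0.0618]
base c [ 0.0811 -0.0664]
wall back top [-0.0829  0.0019]
wall back top+ [-0.0815  0.0316]
wall top- [-0.0839 -0.0318]
tail end [-0.1025  0.0003]
```

```bash
python3 -c "
from h import *
go([.535,-.33,.16],87)"
```

```text
shift mm [-316.8 -224.3   10.2] turn [-4.000e-04 -4.000e-04  4.569e-01]
```

```bash
python3 -m handwheel '[[[-12,-9,0],[0,0,0.03],85],[[-45,-32,0],[0,0,0.09],85],[[-85,-60,1],[0,0,0.16],85],[[-125,-88,2],[0,0,0.23],85],[[-165,-117,3],[0,0,0.3],85],[[-205,-145,5],[0,0,0.37],85],[[-245,-173,7],[0,0,0.43],85],[[-285,-202,9],[0,0,0.457],85],[[-310,-219,10],[0,0,0.457],85],[[-317,-224,10],[0,0,0.457],85],[[-317,-224,10],[0,0,0.457],85],[[-317,-224,10],[0,0,0.457],85]]'
python3 - <<'E'
from h import *
from bench import sense,snapshot
import pickle
s=sense();p=snapshot("wrist");pickle.dump((s,p),open("w2.pkl","wb"))
print(s["tool_pos"],s["ee_rot"])
cv2.imwrite("pics/w2.png",cv2.convertScaleAbs(p["image"][:,:,::-1],alpha=1.3))
E
```

```text
clock: 3.3
tool_pos: [0.5363, -0.329, 0.1607]
ee_rot: [180.0, -0.0, 87.1]
ft_force: [-0.1, 0.5, -0.4]
gripper_width: 0.0847
grip_force: 0.0
[ 0.53633498 -0.32897184  0.16069608] [ 1.79968490e+02 -2.34773007e-02  8.70614358e+01]
```

View pics/w2.png

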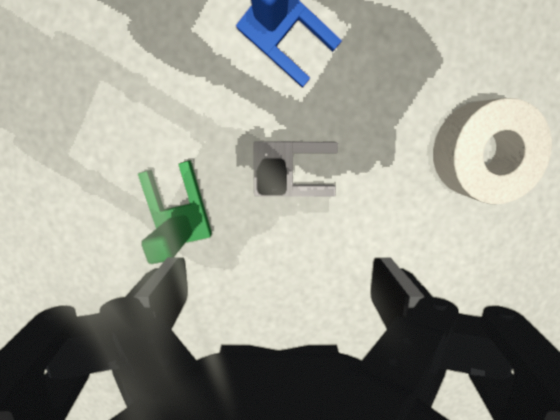

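The fork's tine tips are at (337,147) and (335,189), the foot's back corner is at about (254,142), and the handle top is centred near (271,178). The look-alikes are clear of the grasp.

```bash
python3 - <<'E'
from h import *
import pickle
np.set_printoptions(precision=4,suppress=True)
s,p=pickle.load(open("w2.pkl","rb"));T=pose(s)
W=lambda u,v,z:onz(p,(u,v),z,T)
loc=[(.058,.025),(.058,.015),(.058,-.015),(.058,-.025),(-.018,.025)]
w=[W(u,v,.012) for u,v in[(337,142),(337,153),(335.5,184),(335.5,195),(253.5,141.5)]]
t,th,r=fit2d(loc,w);print(t,th,r)
im=p["image"];hs=im.max(2);m=((hs[155:200,250:295]<75)*255).astype(np.uint8)
ct=max(cv2.findContours(m,0,1)[0],key=cv2.contourArea);x,y,a,b=cv2.boundingRect(ct);print("dark",x+250,y+155,a,b)
print("handle top lower edge/centre",W(271.5,178,.076), "corners",[W(u,v,.076) for u,v in[(257,195),(287,195)]])
go([*t,.034],th+90)
go([*t,.12],th+90)
E
```

```text
[ 0.5337 -0.2994] -2.6028827160787102 [0.0011 0.0007 0.0011 0.0007 0.0011]
dark 257 157 31 37
handle top lower edge/centre [ 0.5339 -0.2974] corners [array([ 0.5228, -0.3092]), array([ 0.5443, -0.3103])]
shift mm [ 29.   -4.4 126.7] turn [ 0.0006 -0.0003 -0.0051]
shift mm [29.  -4.4 40.7] turn [ 0.0006 -0.0003 -0.0051]
```

```bash
python3 -m handwheel '[[[15,-2,20],[0,0,-0.005],70],[[29,-4.4,45],[0,0,-0.005],60],[[29,-4.4,80],[0,0,-0.005],55],[[29,-4.4,105],[0,0,-0.005],55],[[29,-4.4,120],[0,0,-0.005],50],[[29,-4.4,126],[0,0,-0.005],50],[[29,-4.4,126],[0,0,-0.005],40],[[29,-4.4,126],[0,0,-0.005],15],[[29,-4.4,126],[0,0,-0.005],15],[[29,-4.4,126],[0,0,-0.005],15],[[29,-4.4,126],[0,0,-0.005],15],[[29,-4.4,126],[0,0,-0.005],15]]' 90
python3 -m handwheel '[[[0,0,0],[0,0,0],10],[[0,0,0],[0,0,0],10],[[0,0,0],[0,0,0],10]]'
```

```text
clock: 4.55
tool_pos: [0.5342, -0.3017, 0.0365]
ee_rot: [179.8, 0.1, 87.3]
ft_force: [0.8, 0.9, 6.3]
gripper_width: 0.0212
grip_force: 88.6
clock: 4.85
tool_pos: [0.5342, -0.3017, 0.0365]
ee_rot: [179.8, 0.1, 87.3]
ft_force: [0.0, 0.6, 6.2]
gripper_width: 0.021
grip_force: 88.6
```

```bash
python3 -m handwheel '[[[0,0,-8],[0,0,0],10],[[0,0,-30],[0,0,0],10],[[0,0,-65],[0,0,0],10],[[0,0,-95],[0,0,0],10],[[0,0,-115],[0,0,0],10],[[0,0,-120],[0,0,0],10],[[0,0,-120],[0,0,0],10],[[0,0,-120],[0,0,0],10]]'
python3 - <<'E'
from h import *
from bench import sense
T=pose(sense());y=np.radians(23.4);c,s=np.cos(y),np.sin(y)
for gx in(-.19,):
    f=np.array([.6605,.066])+gx*np.array([c,s])
    tx=np.array([-s,c])  # tool x dir at yaw 113.4
    for z in(.156,.100): go([*(f-.0023*tx),z],113.4)
E
```

```text
clock: 5.65
tool_pos: [0.5326, -0.3007, 0.1523]
ee_rot: [-179.9, -0.1, 87.3]
ft_force: [0.5, 0.8, -2.7]
gripper_width: 0.0208
grip_force: 88.2
shift mm [286.7 -59.1  -3.2] turn [-0.0022 -0.0021 -0.4555]
shift mm [286.6 -59.   52.8] turn [-0.0022 -0.0021 -0.4555]
```

```bash
python3 -m handwheel '[[[10,-2,0],[0,0,-0.02],10],[[40,-8,-1],[0,0,-0.07],10],[[80,-16,-2],[0,0,-0.13],10],[[120,-25,-3],[0,0,-0.2],10],[[160,-33,-3],[0,0,-0.27],10],[[200,-41,-3],[0,0,-0.34],10],[[240,-49,-3],[0,0,-0.41],10],[[270,-56,-3],[0,0,-0.456],10],[[287,-59,-3],[0,0,-0.456],10],[[287,-59,-3],[0,0,-0.456],10],[[287,-59,-3],[0,0,-0.456],10],[[287,-59,-3],[0,0,-0.456],10]]'
python3 - <<'E'
from h import *
from bench import sense,snapshot
import pickle
y=np.radians(23.4);c,s=np.cos(y),np.sin(y);R=np.array([[c,-s],[s,c]])
st=sense();print("TCP in groove frame",R.T@(st["tool_pos"][:2]-[.6605,.066]),st["tool_pos"],st["ee_rot"])
p=snapshot("wrist");q=snapshot("side");pickle.dump((st,p,q),open("w3.pkl","wb"))
a=cv2.resize(q["image"][130:280,160:360],(800,600),interpolation=cv2.INTER_CUBIC)
cv2.imwrite("pics/w3.png",cv2.convertScaleAbs(np.vstack([p["image"][:260],a[150:480,:560]])[:,:,::-1],alpha=1.4))
E
```

```text
clock: 6.85
tool_pos: [0.4875, -0.0122, 0.1567]
ee_rot: [-179.9, -0.0, 113.4]
ft_force: [-0.4, 0.1, -2.2]
gripper_width: 0.0211
grip_force: 88.4
TCP in groove frame [-0.18980031 -0.0030815 ] [ 0.48753369 -0.01220685  0.15670289] [-1.79942968e+02 -4.42292837e-03  1.13404634e+02]
```

View pics/w3.png

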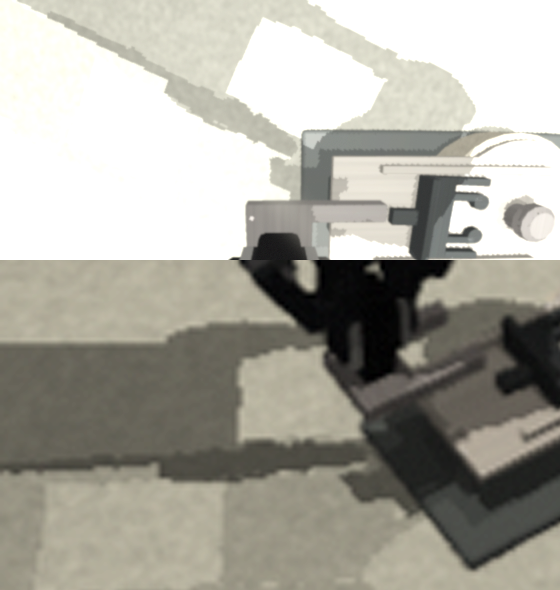

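The fork hangs level with its tines parallel to the rails. Its +y tine tip is at wrist (388,203–221). I'll check that position against the expected one.

```bash
python3 - <<'E'
from h import *
import pickle
st,p,q=pickle.load(open("w3.pkl","rb"));T=pose(st)
y=np.radians(23.4);c,s=np.cos(y),np.sin(y);R=np.array([[c,-s],[s,c]]);L=lambda w:(R.T@(w-[.6605,.066])).round(4)
for uv in[(388,202),(388,219),(247,202)]:print("tine",L(onz(p,uv,.132,T)))
for uv in[(519,206),]:print("rail/head",L(onz(p,(538,222),.089,T)))
for uv in[(420,176),(411,259)]:print("wall back top",L(onz(p,uv,.084,T)))
print("tail",L(onz(p,(390,216),.07,T)),"rail",L(onz(p,(380,168),.068,T)),L(onz(p,(470,160),.068,T)))
E
```

```text
tine [-0.131   0.0248]
tine [-0.1301  0.0154]
tine [-0.2054  0.0246]
rail/head [-0.0028  0.0002]
wall back top [-0.093   0.0315]
wall back top [-0.0924 -0.0293]
tail [-0.106  -0.0007] rail [-0.1158  0.0347] [-0.0491  0.0412]
```

```bash
python3 -m handwheel '[[[0,0,8],[0,0,0],10],[[0,0,25],[0,0,0],10],[[0,0,42],[0,0,0],10],[[0,0,53],[0,0,0],10],[[0,0,56],[0,0,0],10],[[0,6,56],[0,0,0],10],[[0,16,56],[0,0,0],10],[[0,26,56],[0,0,0],10],[[0,33,56],[0,0,0],10],[[0,38,56],[0,0,0],10],[[0,42,56],[0,0,0],10],[[0,45,56],[0,0,0],10]]'
python3 -m handwheel '[[[0,3,0],[0,0,0],10],[[0,6,0],[0,0,0],10],[[0,9,0],[0,0,0],10],[[0,12,0],[0,0,0],10],[[0,15,0],[0,0,0],10],[[0,15,0],[0,0,0],10]]'
```

```text
clock: 8.15
tool_pos: [0.5293, 0.0065, 0.1012]
ee_rot: [-180.0, -0.0, 113.4]
ft_force: [0.2, 0.9, -2.4]
gripper_width: 0.0209
grip_force: 88.3
clock: 8.75
tool_pos: [0.5431, 0.0124, 0.1013]
ee_rot: [180.0, -0.0, 113.4]
ft_force: [0.7, 0.2, -2.7]
gripper_width: 0.0208
grip_force: 88.4
```

```bash
python3 -m handwheel '[[[0,2,0],[0,0,0],10],[[0,4,0],[0,0,0],10],[[0,6,0],[0,0,0],10],[[0,8,0],[0,0,0],10],[[0,10,0],[0,0,0],10],[[0,12,0],[0,0,0],10],[[0,14,0],[0,0,0],10],[[0,16,0],[0,0,0],10],[[0,18,0],[0,0,0],10],[[0,18,0],[0,0,0],10]]'
python3 -m handwheel '[[[0,2,0],[0,0,0],10],[[0,4,0],[0,0,0],10],[[0,6,0],[0,0,0],10],[[0,6,0],[0,0,0],10]]'
```

```text
clock: 9.75
tool_pos: [0.5579, 0.0185, 0.1015]
ee_rot: [-179.7, 0.0, 113.4]
ft_force: [-8.8, -3.3, 3.0]
gripper_width: 0.0211
grip_force: 89.1
clock: 10.15
tool_pos: [0.564, 0.0212, 0.1014]
ee_rot: [-179.8, 0.0, 113.4]
ft_force: [-5.3, -3.4, 0.5]
gripper_width: 0.0208
grip_force: 89.0
```

```bash
python3 -m handwheel '[[[0,2,0],[0,0,0],10],[[0,4,0],[0,0,0],10],[[0,6,0],[0,0,0],10],[[0,6,0],[0,0,0],10]]'
python3 -m handwheel '[[[0,1,0],[0,0,0],10],[[0,2,0],[0,0,0],10],[[0,3,0],[0,0,0],10],[[0,3,0],[0,0,0],10]]'
python3 - <<'E'
from h import *
from bench import sense,snapshot
import pickle
y=np.radians(23.4);c,s=np.cos(y),np.sin(y);R=np.array([[c,-s],[s,c]])
st=sense();print("TCP in groove frame",R.T@(st["tool_pos"][:2]-[.6605,.066]))
p=snapshot("wrist");pickle.dump((st,p),open("w4.pkl","wb"))
cv2.imwrite("pics/w4.png",cv2.convertScaleAbs(p["image"][:,:,::-1],alpha=1.4))
E
```

```text
clock: 10.55
tool_pos: [0.5708, 0.0244, 0.1012]
ee_rot: [180.0, 0.0, 113.4]
ft_force: [-0.4, -0.4, -2.4]
gripper_width: 0.021
grip_force: 88.8
clock: 10.95
tool_pos: [0.5733, 0.0256, 0.1013]
ee_rot: [180.0, -0.0, 113.4]
ft_force: [0.0, 0.6, -3.0]
gripper_width: 0.0208
grip_force: 88.7
TCP in groove frame [-0.09605319 -0.00242183]
```

View pics/w4.png

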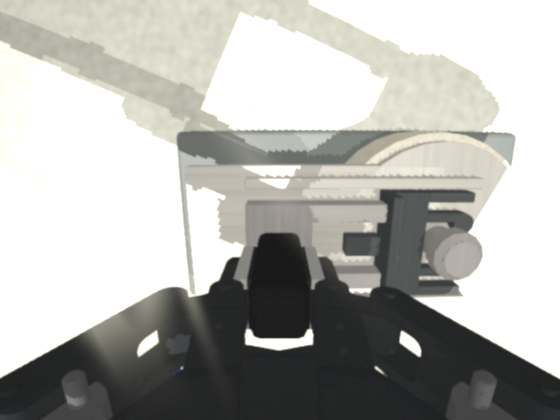

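The jaw force rose to about 9 N and fell to zero, which looks like the snap. The wrist view shows the jaws around the spindle neck at (455,250), the tail end at (344,244), and the wall's back top edge near column 390. Checking by rays.

```bash
python3 - <<'E'
from h import *
import pickle
st,p=pickle.load(open("w4.pkl","rb"));T=pose(st)
y=np.radians(23.4);c,s=np.cos(y),np.sin(y);R=np.array([[c,-s],[s,c]]);L=lambda w:(R.T@(w-[.6605,.066])).round(4)
print("head",L(onz(p,(460,252),.089,T)),"tail",L(onz(p,(344,244),.07,T)),"wall back",L(onz(p,(390,195),.084,T)),L(onz(p,(390,250),.084,T)),"wall front",L(onz(p,(425,195),.084,T)),"tine tip",L(onz(p,(386,204),.0765,T)))
E
```

```text
head [-0.0008  0.0019] tail [-0.0578 -0.0007] wall back [-0.0392  0.0308] [-0.0363  0.0012] wall front [-0.0212  0.0309] tine tip [-0.0382  0.0243]
```

```bash
python3 -m handwheel '[[[0,-4,0],[0,0,0],10],[[0,-15,0],[0,0,0],10],[[0,-40,0],[0,0,0],10],[[0,-75,0],[0,0,0],10],[[0,-110,0],[0,0,0],10],[[0,-145,0],[0,0,0],10],[[0,-168,0],[0,0,0],10],[[0,-174,0],[0,0,0],10],[[0,-174,15],[0,0,0],10],[[0,-174,35],[0,0,0],10],[[0,-174,50],[0,0,0],10],[[0,-174,57],[0,0,0],10]]'
python3 -m handwheel '[[[0,0,2],[0,0,0],10],[[0,0,4],[0,0,0],10],[[0,0,6],[0,0,0],10],[[0,0,7],[0,0,0],10],[[0,0,7],[0,0,0],10]]'
```

```text
clock: 12.2
tool_pos: [0.4126, -0.0432, 0.0415]
ee_rot: [-179.8, -0.1, 113.5]
ft_force: [-0.4, -0.0, -2.9]
gripper_width: 0.021
grip_force: 89.0
clock: 12.7
tool_pos: [0.4136, -0.0438, 0.0376]
ee_rot: [180.0, 0.0, 113.4]
ft_force: [-0.0, 0.3, -1.7]
gripper_width: 0.0211
grip_force: 89.0
```

```bash
python3 -m handwheel '[[[0,0,0.5],[0,0,0],10],[[0,0,1],[0,0,0],10],[[0,0,1],[0,0,0],10]]'
python3 - <<'E'
from bench import sense
s=sense();print(s["tool_pos"],s["ft_force"],s["ee_rot"])
E
```

```text
clock: 13.0
tool_pos: [0.4136, -0.0438, 0.0365]
ee_rot: [180.0, 0.0, 113.4]
ft_force: [0.2, -0.4, -2.4]
gripper_width: 0.0212
grip_force: 89.1
[ 0.41357513 -0.04384986  0.03648563] [ 0.16248043 -0.36447    -2.35966718] [1.79976589e+02 1.62690714e-02 1.13430100e+02]
```

```bash
python3 -m handwheel '[[[0,0,0.5],[0,0,0],10],[[0,0,1],[0,0,0],10],[[0,0,1],[0,0,0],10]]'
python3 -m handwheel '[[[0,0,0.5],[0,0,0],10],[[0,0,1],[0,0,0],10],[[0,0,1],[0,0,0],10]]'
```

```text
clock: 13.3
tool_pos: [0.4136, -0.0438, 0.0364]
ee_rot: [180.0, 0.0, 113.4]
ft_force: [-4.5, 1.1, 5.5]
gripper_width: 0.021
grip_force: 90.3
clock: 13.6
tool_pos: [0.4136, -0.0438, 0.0364]
ee_rot: [180.0, 0.0, 113.4]
ft_force: [-7.7, 1.7, 11.8]
gripper_width: 0.021
grip_force: 90.9
```

```bash
python3 -m handwheel '[[[0,0,-1],[0,0,0],10],[[0,0,-1.5],[0,0,0],10],[[0,0,-1.5],[0,0,0],26],[[0,0,-1.5],[0,0,0],35],[[0,0,-1.5],[0,0,0],50],[[0,0,-1.5],[0,0,0],55],[[0,0,-1.5],[0,0,0],55],[[0,0,-10],[0,0,0],55],[[0,0,-40],[0,0,0],55],[[0,0,-80],[0,0,0],55],[[0,0,-120],[0,0,0],55],[[0,0,-150],[0,0,0],55]]'
python3 -m handwheel '[[[-35,15,-10],[0,0,0],55],[[-50,30,-15],[0,0,0],55],[[-50,50,-15],[0,0,0],55],[[-50,60,-15],[0,0,0],55],[[-50,60,-15],[0,0,0],55],[[-50,60,-15],[0,0,0],55]]'
python3 - <<'E'
from h import *
from bench import sense,snapshot
import pickle
st=sense();p=snapshot("wrist");q=snapshot("side");pickle.dump((st,p,q),open("w5.pkl","wb"))
a=cv2.resize(q["image"][150:250,180:370],(560,295),interpolation=cv2.INTER_CUBIC)
cv2.imwrite("pics/w5.png",cv2.convertScaleAbs(np.vstack([p["image"][:300],a])[:,:,::-1],alpha=1.4))
E
```

```text
clock: 14.8
tool_pos: [0.4138, -0.0439, 0.1879]
ee_rot: [179.8, 0.1, 113.4]
ft_force: [0.5, -0.4, 0.3]
gripper_width: 0.055
grip_force: 0.0
clock: 15.4
tool_pos: [0.4879, -0.0656, 0.1992]
ee_rot: [-180.0, -0.0, 113.5]
ft_force: [0.3, 0.0, -0.5]
gripper_width: 0.0552
grip_force: 0.0
```

View pics/w5.png

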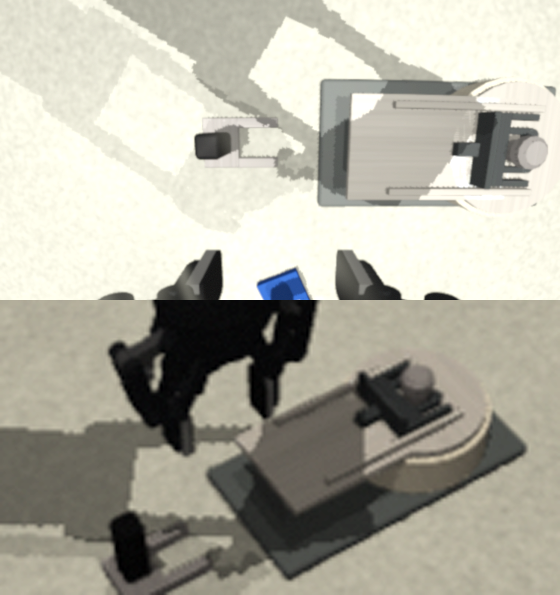

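The fork stands upright and clear of the gripper at wrist (212,145). The clip is on the spindle, with its tail end at (454,149) and the head at (531,153).

```bash
python3 - <<'E'
from h import *
import pickle
from bench import sign_off
st,p,q=pickle.load(open("w5.pkl","rb"));T=pose(st)
y=np.radians(23.4);c,s=np.cos(y),np.sin(y);R=np.array([[c,-s],[s,c]]);L=lambda w:(R.T@(w-[.6605,.066])).round(4)
h=L(onz(p,(531,153),.089,T));t=L(onz(p,(454,149),.07,T));print("head",h,"tail",t,t-h)
if abs((t-h)[0]+.058)<.006: print(sign_off())
E
```

```text
head [-0.0039 -0.003 ] tail [-0.0604 -0.0025] [-0.0565  0.0005]
the job is handed in; nothing more can be done
None
```

The fork tool pushed the clip home on the spindle (within about 2 mm by the wrist camera), then was stood upright on the desk and released; the blade was left alone, and the job was handed in at about 15.5 s (no verdict was returned).

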